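Ratchet the lever to tighten the case clamp

ROBOT

A 6-joint arm with a two-finger parallel gripper is mounted at the origin on a cart in front of the work surface, level with it; the furniture and walls round the work are solid. World frame = base frame: x ahead of the robot, y to its left, z up, the work surface at z = 0. Lengths are in m, angles in rad, forces in N, time in s.
With the tool pointing down it reaches from about 0.35 to 0.975 m from the base axis. Payload 4.9 kg.
Tool frame: the origin (TCP) lies between the finger pads; the fingertips stand 8 mm ahead of it and the grasp point (between the pads) lies 11 mm behind it; z points along the fingers, y is the direction in which the jaws open and shut (so a half turn about z gives the same grasp; the last joint's range is limited). The gripper opens to 85 mm and grips with 20 to 120 N. Pads are 22 mm wide; open, the fingers measure 114 mm over their backs; the gripper's body (76 mm by 85 mm) begins 54 mm behind the grasp point. The pads swing forward as they close: fully open they stand 13 mm farther back than shut.
Start: joints at [-1.282, 0.053, 1.613, -0, 1.476, -0.119], TCP at [0.248, -0.574, 0.239] pointing down, gripper open.
Joint ranges: [-3.01, 3.01], [-1.01, 2.22], [0.06, 2.58], [-1.02, 4.17], [0.09, 2.62], [-3.14, 3.14]. Speed limits (rad/s): [2.57, 2.57, 3.14, 3.14, 3.14, 3.14].

INTERFACE

Orientations are given as a rotation vector (axis times angle).
In Python, from station import ctrl gives the robot as it stands. The module is installed in compiled form; this text tells all that it offers.
- The arm moves only by the shell command python3 -m creep 'ROWS' [FORCE]. ROWS is JSON, a list of rows, each an object with "hand": the opening, from 0 (shut) to 1 (fully open); "translation": the shift along the tool's x, y, z in cm, a list of three; "delta_rot": the turn, a rotation vector about the tool's x, y, z in degrees, a list of three. A call has 1 to 8 rows; each row shifts and turns the commanded pose from where the row before left it, along the tool's axes as they then stand; what a row does not reach is not made up. A row lasts 1/8 s, in which the tool goes at most 62.5 mm and 10.7 degrees, less where a joint would pass 70% of its speed; a pose out of reach is approached as far as the arm can. A call with a gripper value outside its range is refused whole. The fingers move at their own pace and stop on an object; FORCE is the grip in N (left out, the last holds). Time passes only in rows, so rows that do not move let the fingers close. It gives the time, the measured TCP pose, the force and the opening at its end, in the units of the state.
- ctrl.get_obs(): the state, without advancing time (a new reading comes with each control period).
- ctrl.get_image(name): name is "scene" or "top" or "wrist"; returns (picture, depth): 400x640x3 uint8, red, green, blue; 400x640 float32, m along the optical axis (not along the pixel's ray), 0 where there is no reading.
- ctrl.calibration(name): a dict with "fx", "fy", "cx", "cy" (pixels), "T" (4x4, takes a point from camera to world coordinates). Camera axes: x right, y up, looking along -z (the intrinsics and any distortion apply to the point x, -y, -z); pixel columns grow to the right and rows downward; lengths in m; the calibration is good to about 2 mm. The wrist camera is an equidistant fisheye: a pixel r from the principal point sees the ray r / f radians off the axis. A picture is of the moment at which its call begins: read the wrist's pose just before it. calibration takes no time and is no camera call; for the wrist camera it gives the pose at the moment of the call.
- ctrl.finish_job(): hands the job in, once; it reports no verdict.
The state is a dict: "t": time; "q": joint angles; "dq": joint speeds; "effort": joint torques, N m; "tool_pos": TCP position; "tool_rot": TCP orientation; "contact_force": force on the tool from outside, world axes, zero at the start; "wrist_torque": the same for the moment, N m; "opening": finger opening in m.
Only numpy, scipy, OpenCV 4.12 (cv2) and the standard library are available. Lean on these libraries where they do the work, as an engineer would, in place of code of your own. Each camera call takes 0.05 s, during which the arm holds its last target.

TASK

The screw clamp nearer the robot, the one over the larger slide box, is not tight yet and its lever has almost run against its stop pin. Lift the lever by its upright knob off the serrations, swing it back (counter-clockwise from above) by about four teeth, let it drop into the serrations again and turn it clockwise until the screw is fully tight. Leave the lever seated and let go; do not move the bottle, the tally counter or the beaker near by.

Things in the scene. Friction and masses are not known exactly. Their poses are not given: they have to be found in the camera images.
- clamp_knob_center (a point): Centre of the upright black knob on the near clamp's lever: cylinder 24 mm in diameter, 46 mm tall, 80 mm from the screw axis, to be gripped from above. It turns freely on its own pin, so the fingers need not turn with the lever. Seated, this point is 136.5 mm above the worktop; the lever's flat arm (14 mm wide, 10 mm thick) ends 24.5 mm below it.
- clamp_axis (a point): Point on the near clamp's vertical screw axis, 113.5 mm above the worktop, level with the top of the seated lever's hub (66 mm wide). Its x axis points to the clamp's column. Grey C-frame on a 150 x 120 mm base, over a slide box 87 x 100 x 34 mm; the clamp farther off is alike but tight, over a slim case 58 x 105 x 22 mm.
- clamp_pin_top (a point): Top of the near clamp's steel stop pin, 8 mm thick, 38 mm from the screw axis, 123 mm above the worktop. It stops the lever's clockwise swing, lifted or seated. Left of the clamp stands a centrifuge, 350 mm tall with its lid raised higher, its front at x = 0.47 m, its right side at y = -0.15 m: approach the clamp by passing in front of it.
- clamp_screw (a joint): Turn of the screw, rad, clockwise from above (tightening) positive. Starts at 0 to 0.25; with the lever as found, the pin stops it at 0.3. Fully tight is a hard stop at 1.3, where the dark pointer on the screw's collar meets the small steel index on the frame and the foot rests on the box. It stays where it is left; turning takes about 3 N at the knob.
- clamp_lever (a joint): Turn of the lever relative to the screw, rad, clockwise from above positive; 0 as found, negative when swung back. Seated, it stands only near multiples of 20 degrees (0.349 rad, 18 serrations), with about 2 degrees of play; lifted, it swings almost freely and the screw stays.
- clamp_lift (a joint): Height of the lever above its seat, m: 0 seated, 0.014 at most; clear of the serrations from 0.005. A spring draws it down with 3 N (seated) to 5 N (top). The teeth are rounded: let go near a multiple of 20 degrees it drops in by itself; on the tooth tops it drops in as the lever is turned clockwise.
- reagent_c: Small capped bottle, 44 mm in diameter, 84 mm tall; origin at the centre of its underside. Not to be moved.
- tally_counter: Hand tally counter, 58 x 72 x 22 mm; origin at the centre of its underside. Not to be moved.
- beaker: Glass beaker, 54 mm in diameter, 70 mm tall; origin at the centre of its underside. Not to be moved.

How it is judged:
By the outcome, as a careful person would: the job done as asked, in the order asked, and still so for the second after the job is handed in, with the robot touching nothing.
It also fails if it takes over 51 s, if anything falls off the work surface, if the arm or the gripper's body presses on something with over 40 N, if the wrist force passes 120 N, or if a joint passes its speed limit or range.

## Working session

There is one attempt and no reset: what is moved stays moved. The work goes in short steps, Python scripts to look and compute and a shell command to move; the robot and the scene stay as the last step left them, time stands still between calls to the robot, and variables do not carry over. Pictures are saved under pics/ and viewed, and the job is handed in when it is done.

```bash
mkdir -p pics; ls; python3 - <<'E'
from station import ctrl
import cv2,numpy as np
o=ctrl.get_obs()
for k,v in o.items(): print(k,np.round(v,4))
for n in("scene","top"):
    p,d=ctrl.get_image(n); cv2.imwrite(f"pics/{n}0.png",p[:,:,::-1]); np.savez(f"{n}0.npz",p=p,d=d)
    c=ctrl.calibration(n); print(n,{k:np.round(v,3).tolist() for k,v in c.items()})
E
```

```text
pics
t 0.0
q [-1.282   0.0534  1.6143  0.      1.476  -0.119 ]
dq [-0.0003  0.001   0.0007  0.0009 -0.0009  0.0008]
effort [ 2.10000e-03 -3.93681e+01 -3.70174e+01 -0.00000e+00  7.00000e-03
  0.00000e+00]
tool_pos [ 0.2477 -0.5732  0.238 ]
tool_rot [-3.0745e+00 -6.3570e-01  3.0000e-04]
contact_force [-0.1108 -0.6193  0.2446]
wrist_torque [-0.0419 -0.017   0.0562]
opening 0.0856
scene {'fx': 499.785, 'fy': 499.785, 'cx': 313.739, 'cy': 193.493, 'T': [[0.631, 0.296, -0.717, -0.446], [-0.775, 0.271, -0.571, -1.009], [0.026, 0.916, 0.401, 0.619], [0.0, 0.0, 0.0, 1.0]]}
top {'fx': 375.103, 'fy': 375.103, 'cx': 314.595, 'cy': 197.381, 'T': [[-0.025, 0.999, -0.033, 0.454], [-1.0, -0.025, -0.018, -0.288], [-0.019, 0.033, 0.999, 1.008], [0.0, 0.0, 0.0, 1.0]]}
```

View pics/scene0.png

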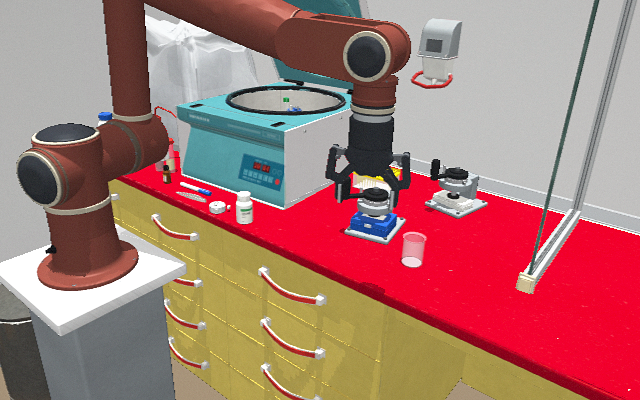

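View pics/top0.png

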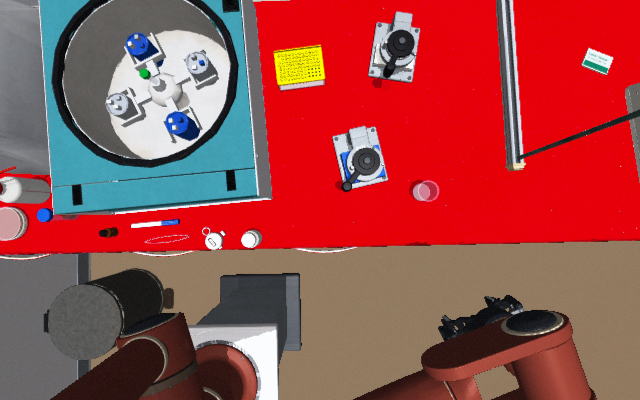

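The top view shows the near clamp's hub at about (367,160), its knob at (347,186), the beaker at (425,190), the bottle at (251,239) and the counter at (214,239). I'll enlarge the clamp area.

```bash
cat > h.py <<'E'
import numpy as np,cv2
from station import ctrl
def at_z(n,u,v,z,c=None):
    c=c or ctrl.calibration(n); T=np.array(c["T"])
    r=T[:3,:3]@np.array([(u-c["cx"])/c["fx"],-(v-c["cy"])/c["fy"],-1])
    return T[:3,3]+r*(z-T[2,3])/r[2]
def at_d(n,u,v,d):
    c=ctrl.calibration(n); T=np.array(c["T"])
    return T[:3,3]+d*(T[:3,:3]@np.array([(u-c["cx"])/c["fx"],-(v-c["cy"])/c["fy"],-1]))
def crop(p,x0,y0,x1,y1,s,f):
    cv2.imwrite(f,cv2.resize(p[y0:y1,x0:x1,::-1],None,fx=s,fy=s,interpolation=cv2.INTER_CUBIC))
E
python3 - <<'E'
from h import *
p=np.load("top0.npz")["p"];crop(p,320,110,400,210,6,"pics/topc.png")
p=np.load("scene0.npz")["p"];crop(p,330,165,440,275,5,"pics/scenec.png")
E
```

```text
(no output)
```

View pics/topc.png

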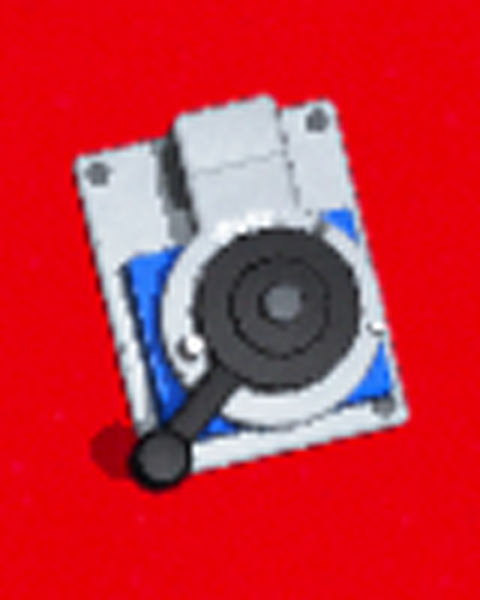

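View pics/scenec.png

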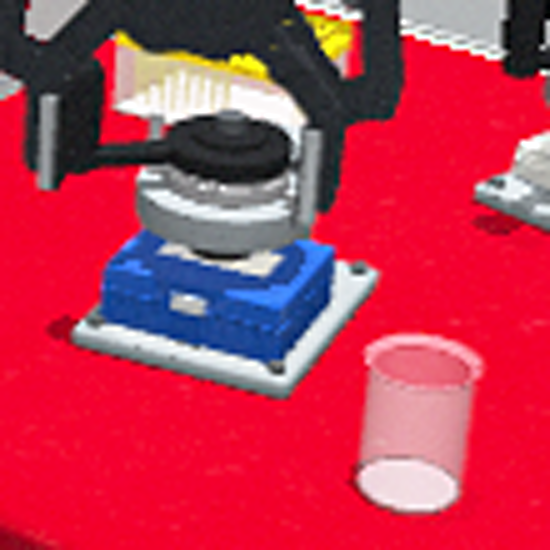

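```bash
python3 - <<'E'
from h import *
d=np.load("top0.npz")["d"]
f=lambda x,y:(320+(x-.0)/6-.5+.08,110+y/6-.5+.08)
for nm,x,y,z in[("knob",160,459,.1595),("hub",277,308,.1135),("cap",281,302,.12),("pin",190,346,.123),("idx",376,327,.1)]:
    u,v=f(x,y);P=at_z("top",u,v,z);dd=d[int(round(v)),int(round(u))];print(nm,u,v,P.round(4),at_d("top",u,v,dd).round(4))
for nm,u,v,z in[("beaker",425,190,.035),("bottle",251,239,.084),("tally",214,239,.02)]:print(nm,at_z("top",u,v,z).round(3))
E
```

```text
knob 346.24666666666667 186.08 [ 0.5059 -0.3455  0.1595] [ 0.5057 -0.3453  0.1624]
hub 365.74666666666667 160.91333333333336 [ 0.5677 -0.3968  0.1135] [ 0.5661 -0.3953  0.126 ]
cap 366.4133333333333 159.91333333333336 [ 0.5692 -0.3976  0.12  ] [ 0.5684 -0.3969  0.1261]
pin 351.24666666666667 167.24666666666667 [ 0.5524 -0.361   0.123 ] [ 0.5525 -0.3611  0.1223]
idx 382.24666666666667 164.08 [ 0.5606 -0.438   0.1   ] [ 0.5607 -0.4381  0.0999]
beaker [ 0.498 -0.557  0.035]
bottle [ 0.386 -0.113  0.084]
tally [ 0.384 -0.002  0.02 ]
```

Axis ≈ (0.568,-0.397), knob ≈ (0.506,-0.3455), consistent with the 80 mm arm. The pin lies about 27° clockwise of the lever. I'll grip with the jaws along world y, starting by squaring the tool.

```bash
python3 -m creep '[{"hand":1,"translation":[0,0,0],"delta_rot":[0,0,7.8]},{"hand":1,"translation":[0,0,0],"delta_rot":[0,0,7.8]},{"hand":1,"translation":[0,0,0],"delta_rot":[0,0,7.8]},{"hand":1,"translation":[2,-1.5,0],"delta_rot":[0,0,0]},{"hand":1,"translation":[2,-1.5,0],"delta_rot":[0,0,0]}]'
```

```text
t: 0.72
tool_pos: [0.288, -0.5432, 0.2385]
tool_rot: [-3.14, 0.002, 0.001]
contact_force: [1.1, -0.1, 0.5]
opening: 0.0855
```

```bash
python3 -m creep '[{"hand":1,"translation":[3.6,-3.3,0],"delta_rot":[0,0,0]},{"hand":1,"translation":[3.6,-3.3,0],"delta_rot":[0,0,0]},{"hand":1,"translation":[3.6,-3.3,0],"delta_rot":[0,0,0]},{"hand":1,"translation":[3.6,-3.3,0],"delta_rot":[0,0,0]},{"hand":1,"translation":[3.6,-3.3,0],"delta_rot":[0,0,0]},{"hand":1,"translation":[3.6,-3.3,0],"delta_rot":[0,0,0]},{"hand":1,"translation":[0,0,0],"delta_rot":[0,0,0]}]'
python3 - <<'E'
from h import *
o=ctrl.get_obs();print(o["tool_pos"].round(4) if hasattr(o["tool_pos"],"round") else o["tool_pos"],o["q"],o["t"])
c=ctrl.calibration("wrist");p,d=ctrl.get_image("wrist");cv2.imwrite("pics/w1.png",p[:,:,::-1]);np.savez("w1.npz",p=p,d=d)
print({k:np.round(v,3).tolist() for k,v in c.items()})
p,d=ctrl.get_image("scene");crop(p,250,100,450,280,4,"pics/s1.png")
E
```

```text
t: 1.6
tool_pos: [0.5056, -0.3434, 0.2386]
tool_rot: [-3.141, -0.006, 0.001]
contact_force: [-0.7, -0.3, -0.2]
opening: 0.0853
[ 0.5056 -0.3434  0.2386] [-7.18567218e-01  2.15571251e-02  1.64599292e+00  4.48603880e-04
  1.47516041e+00  8.48250512e-01] 1.6
{'fx': 309.707, 'fy': 309.707, 'cx': 318.427, 'cy': 195.706, 'T': [[0.004, 0.955, 0.298, 0.583], [-1.0, 0.004, -0.0, -0.343], [-0.002, -0.298, 0.955, 0.374], [0.0, 0.0, 0.0, 1.0]]}
```

View pics/w1.png

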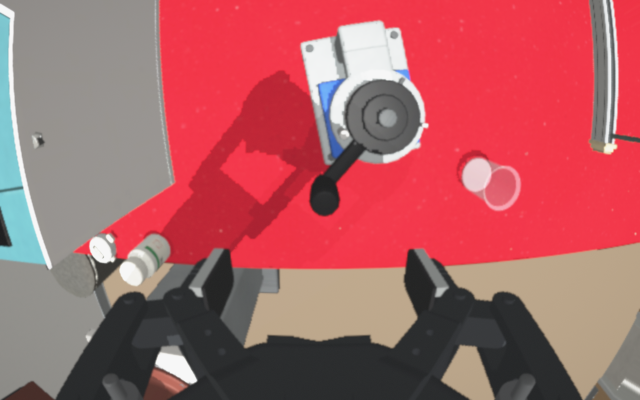

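View pics/s1.png

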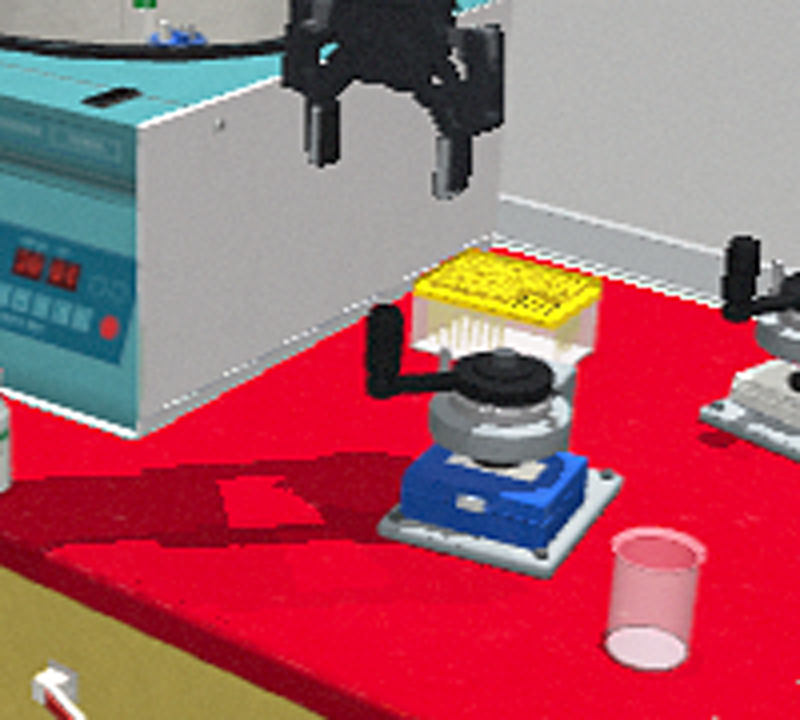

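```bash
cat >> h.py <<'E'
def w_at_z(c,u,v,z):
    T=np.array(c["T"]);x=u-c["cx"];y=v-c["cy"];r=np.hypot(x,y);th=r/c["fx"]
    k=T[:3,:3]@np.array([np.sin(th)*x/r,-np.sin(th)*y/r,-np.cos(th)])
    return T[:3,3]+k*(z-T[2,3])/k[2]
E
python3 - <<'E'
from h import *
p=np.load("w1.npz")["p"];crop(p,290,60,430,220,5,"pics/w1c.png")
E
```

```text
(no output)
```

View pics/w1c.png

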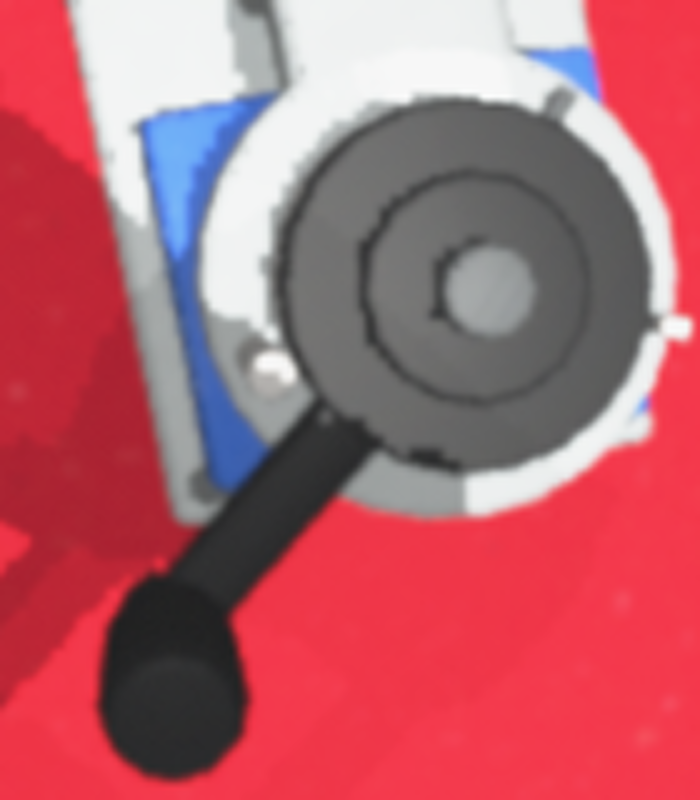

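```bash
python3 - <<'E'
from h import *
c={'fx': 309.707, 'fy': 309.707, 'cx': 318.427, 'cy': 195.706, 'T': [[0.004, 0.955, 0.298, 0.583], [-1.0, 0.004, -0.0, -0.343], [-0.002, -0.298, 0.955, 0.374], [0.0, 0.0, 0.0, 1.0]]}
A=None
for n,x,y,z in[("hub",468,284,.1135),("knob",172,716,.1595),("pin",272,368,.123),("ptr",562,103,.1),("idx",675,327,.1)]:
    P=w_at_z(c,290+x/5-.4,60+y/5-.4,z)
    if A is None:A=P
    v=P-A;print(n,P.round(4),np.hypot(*v[:2]).round(4),np.degrees(np.arctan2(v[1],v[0])).round(1))
E
```

```text
hub [ 0.5721 -0.3974  0.1135] 0.0 0.0
knob [ 0.5107 -0.3471  0.1595] 0.0794 140.7
pin [ 0.5579 -0.3635  0.123 ] 0.0368 112.8
ptr [ 0.6051 -0.4167  0.1   ] 0.0382 -30.3
idx [ 0.5656 -0.4397  0.1   ] 0.0428 -98.8
```

```bash
python3 -m creep '[{"hand":0.7,"translation":[0.3,0.27,2],"delta_rot":[0,0,0]},{"hand":0.7,"translation":[0,0,2],"delta_rot":[0,0,0]},{"hand":0.7,"translation":[0,0,1],"delta_rot":[0,0,0]},{"hand":0.7,"translation":[0,0,0],"delta_rot":[0,0,0]}]'
python3 - <<'E'
from h import *
o=ctrl.get_obs();print(np.round(o["tool_pos"],4))
import pickle
c=ctrl.calibration("wrist");p,d=ctrl.get_image("wrist");crop(p,200,60,440,240,3,"pics/w2.png");pickle.dump((c,p,d),open("w2.pkl","wb"))
E
```

```text
t: 2.2
tool_pos: [0.5059, -0.3483, 0.1871]
tool_rot: [-3.139, 0.002, 0.004]
contact_force: [0.4, 0.3, -0.0]
opening: 0.0598
[ 0.5059 -0.3483  0.1871]
```

View pics/w2.png

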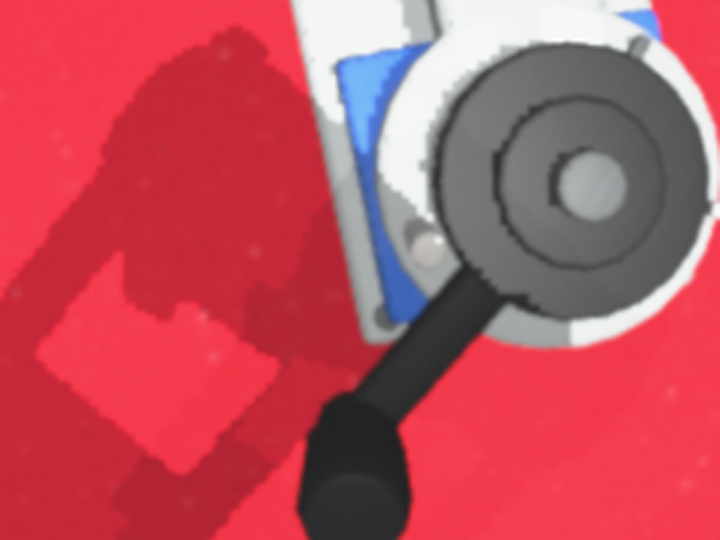

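```bash
python3 - <<'E'
from h import *
import pickle
c,p,d=pickle.load(open("w2.pkl","rb"));print(np.array(c["T"]).round(4).tolist())
A=None
for n,x,y,z in[("hub",573,180,.1135),("knob",353,520,.1595),("pin",431,250,.123)]:
    u,v=200+x/3-.33,60+y/3-.33
    P=w_at_z(c,u,v,z)
    if A is None:A=P
    w=P-A;print(n,(u,v),P.round(4),np.hypot(*w[:2]).round(4),np.degrees(np.arctan2(w[1],w[0])).round(1))
crop(p,270,180,370,250,7,"pics/w2c.png")
E
```

```text
[[-0.0011, 0.9541, 0.2996, 0.5832], [-1.0, -0.0002, -0.003, -0.3485], [-0.0028, -0.2996, 0.9541, 0.3223], [0.0, 0.0, 0.0, 1.0]]
hub (390.67, 119.67) [ 0.5718 -0.397   0.1135] 0.0 0.0
knob (317.3366666666667, 233.00333333333333) [ 0.5096 -0.3473  0.1595] 0.0797 141.4
pin (343.33666666666664, 143.0033333333333) [ 0.5564 -0.364   0.123 ] 0.0364 115.1
```

View pics/w2c.png

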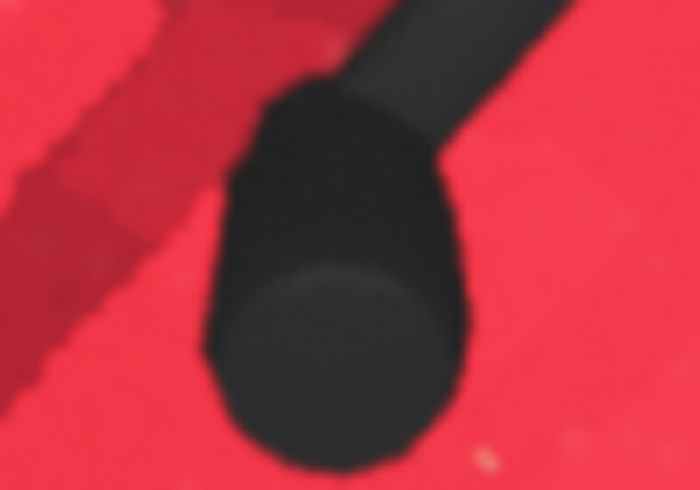

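Wrist view: knob top at (317.7,232), giving knob ≈ (0.509,-0.347) and axis ≈ (0.571,-0.397). Next I descend and grip.

```bash
python3 -m creep '[{"hand":0.7,"translation":[0.2,-0.1,2],"delta_rot":[0,0,0]},{"hand":0.7,"translation":[0,0,2],"delta_rot":[0,0,0]},{"hand":0.7,"translation":[0,0,1.8],"delta_rot":[0,0,0]},{"hand":0.7,"translation":[0,0,0],"delta_rot":[0,0,0]}]' 
python3 -m creep '[{"hand":0,"translation":[0,0,0],"delta_rot":[0,0,0]},{"hand":0,"translation":[0,0,0],"delta_rot":[0,0,0]},{"hand":0,"translation":[0,0,0],"delta_rot":[0,0,0]},{"hand":0,"translation":[0,0,0],"delta_rot":[0,0,0]},{"hand":0,"translation":[0,0,0],"delta_rot":[0,0,0]}]' 40
```

```text
t: 2.75
tool_pos: [0.5076, -0.3464, 0.1281]
tool_rot: [-3.138, 0.001, 0.006]
contact_force: [-0.8, 0.5, 0.6]
opening: 0.0597
t: 3.38
tool_pos: [0.5093, -0.348, 0.1321]
tool_rot: [3.141, -0.001, 0.002]
contact_force: [-0.7, 0.3, 3.1]
opening: 0.023
```

```bash
python3 -m creep '[{"hand":0,"translation":[0,0,-0.3],"delta_rot":[0,0,0]},{"hand":0,"translation":[0,0,-0.3],"delta_rot":[0,0,0]},{"hand":0,"translation":[0,0,-0.3],"delta_rot":[0,0,0]},{"hand":0,"translation":[0,0,0],"delta_rot":[0,0,0]},{"hand":0,"translation":[0,0,0],"delta_rot":[0,0,0]}]' 40
python3 - <<'E'
from h import *
p,d=ctrl.get_image("wrist");crop(p,200,20,440,200,3,"pics/w3.png")
p,d=ctrl.get_image("scene");crop(p,300,140,440,260,5,"pics/s3.png")
E
```

```text
t: 4.0
tool_pos: [0.5094, -0.348, 0.1394]
tool_rot: [3.141, -0.001, 0.002]
contact_force: [4.1, -3.8, -5.2]
opening: 0.0228
```

View pics/w3.png

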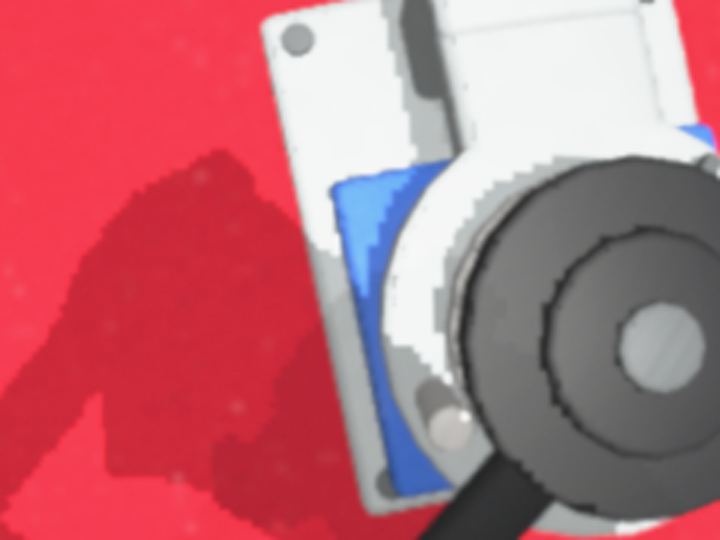

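View pics/s3.png

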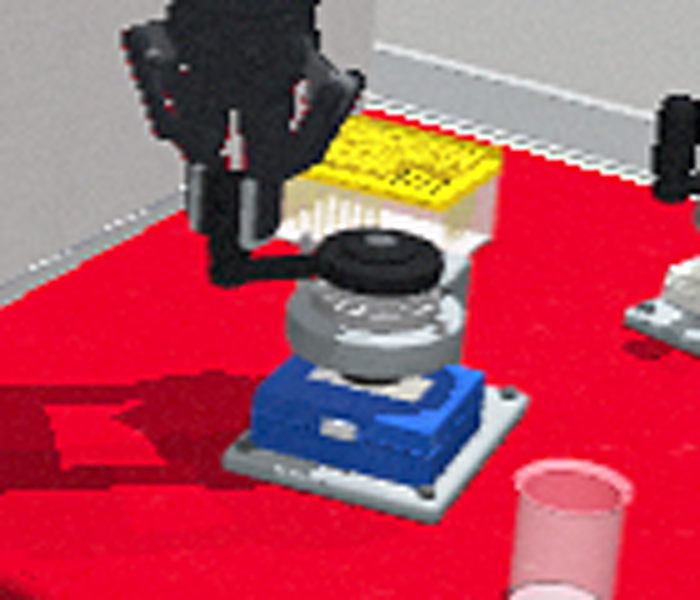

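The lever is off the serrations: the hub stands clear of its toothed collar in the scene crop. Next, swing back along the arc, in two halves.

```bash
python3 -m creep '[{"hand":0,"translation":[-0.4,0.57,-0.1],"delta_rot":[0,0,0]},{"hand":0,"translation":[-0.4,0.57,0],"delta_rot":[0,0,0]},{"hand":0,"translation":[-0.29,0.64,0],"delta_rot":[0,0,0]},{"hand":0,"translation":[-0.29,0.64,0],"delta_rot":[0,0,0]},{"hand":0,"translation":[-0.17,0.67,0],"delta_rot":[0,0,0]},{"hand":0,"translation":[-0.17,0.67,0],"delta_rot":[0,0,0]},{"hand":0,"translation":[-0.06,0.7,0],"delta_rot":[0,0,0]},{"hand":0,"translation":[-0.06,0.7,0],"delta_rot":[0,0,0]}]' 40
```

```text
t: 5.1
tool_pos: [0.4913, -0.3983, 0.1398]
tool_rot: [-3.139, 0.001, -0.003]
contact_force: [7.5, 0.9, -5.3]
opening: 0.0232
```

```bash
python3 -m creep '[{"hand":0,"translation":[0.2,0.7,0],"delta_rot":[0,0,0]},{"hand":0,"translation":[0.15,0.7,0],"delta_rot":[0,0,0]},{"hand":0,"translation":[0.19,0.67,0],"delta_rot":[0,0,0]},{"hand":0,"translation":[0.19,0.67,0],"delta_rot":[0,0,0]},{"hand":0,"translation":[0.3,0.63,0],"delta_rot":[0,0,0]},{"hand":0,"translation":[0.3,0.63,0],"delta_rot":[0,0,0]},{"hand":0,"translation":[0.4,0.57,0],"delta_rot":[0,0,0]},{"hand":0,"translation":[0.4,0.57,0],"delta_rot":[0,0,0]}]' 40
python3 - <<'E'
from h import *
o=ctrl.get_obs();print(np.round(o["tool_pos"],4),np.round(o["contact_force"],1))
import pickle
c=ctrl.calibration("wrist");p,d=ctrl.get_image("wrist");crop(p,160,20,400,200,3,"pics/w4.png");pickle.dump((c,p,d),open("w4.pkl","wb"))
c=ctrl.calibration("top");p,d=ctrl.get_image("top");crop(p,320,110,420,210,6,"pics/t4.png")
E
```

```text
t: 6.1
tool_pos: [0.5121, -0.4513, 0.1414]
tool_rot: [3.141, -0.001, 0.0]
contact_force: [-1.5, -0.5, -4.6]
opening: 0.0229
[ 0.5121 -0.4513  0.1414] [-1.5 -0.5 -4.6]
```

View pics/w4.png

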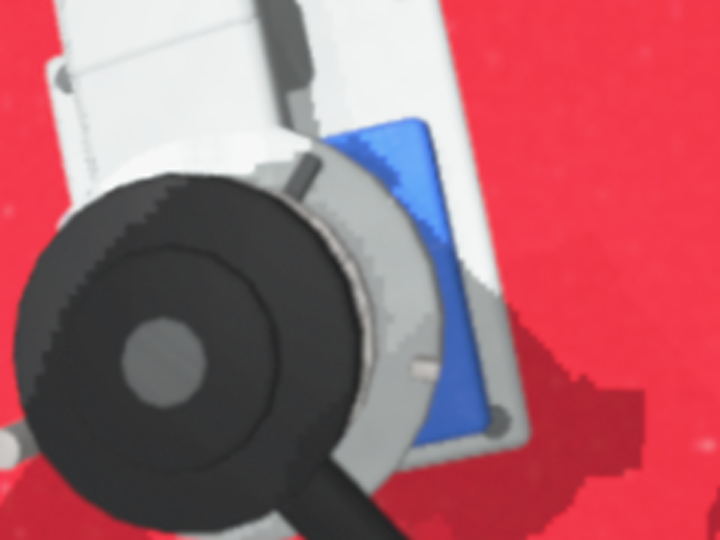

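View pics/t4.png

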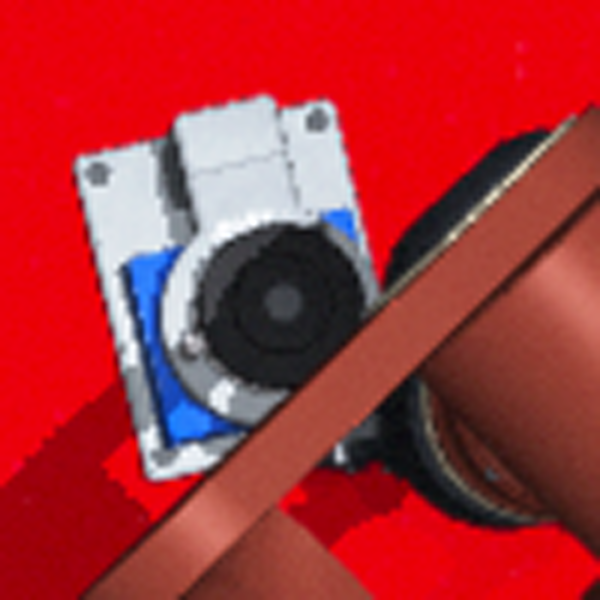

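Pointer at crop (303,177) and index at (423,369) are still apart as before, so the screw stayed. The chord between start and end gives an 80.4° swing, which is four teeth. Lower the lever.

```bash
python3 -m creep '[{"hand":0,"translation":[0,0,0.3],"delta_rot":[0,0,0]},{"hand":0,"translation":[0,0,0.3],"delta_rot":[0,0,0]},{"hand":0,"translation":[0,0,0.3],"delta_rot":[0,0,0]},{"hand":0,"translation":[0,0,0.1],"delta_rot":[0,0,0]},{"hand":0,"translation":[0,0,0],"delta_rot":[0,0,0]},{"hand":0,"translation":[0,0,0],"delta_rot":[0,0,0]}]' 40
python3 - <<'E'
from h import *
o=ctrl.get_obs();print(np.round(o["tool_pos"],4),np.round(o["contact_force"],1))
import pickle
c=ctrl.calibration("wrist");p,d=ctrl.get_image("wrist");crop(p,160,20,400,200,3,"pics/w5.png");pickle.dump((c,p,d),open("w5.pkl","wb"))
p,d=ctrl.get_image("scene");crop(p,300,140,440,260,5,"pics/s5.png")
E
```

```text
t: 6.95
tool_pos: [0.5121, -0.4516, 0.1331]
tool_rot: [3.139, -0.001, 0.002]
contact_force: [-4.6, -4.9, -0.0]
opening: 0.023
[ 0.5121 -0.4516  0.1331] [-4.6 -4.9 -0. ]
```

View pics/w5.png

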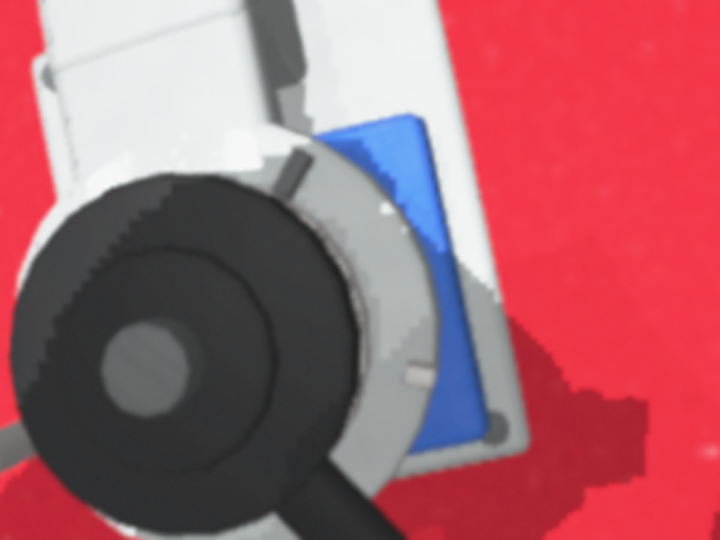

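View pics/s5.png

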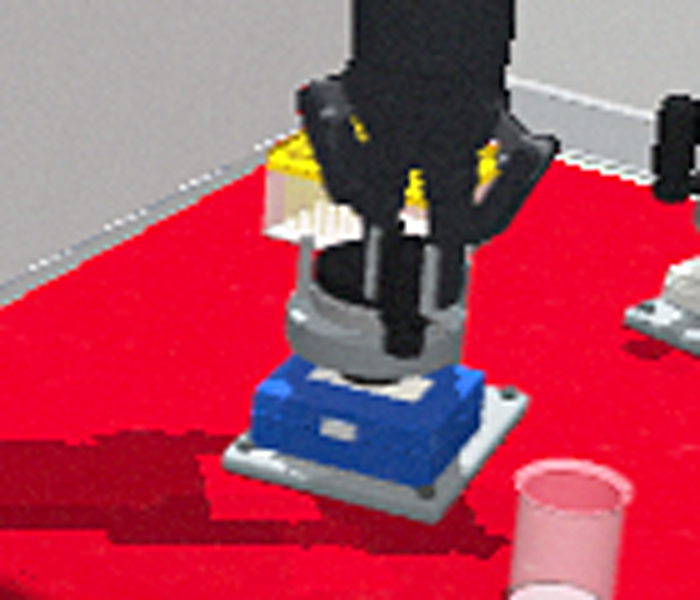

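```bash
python3 - <<'E'
from h import *
import pickle
def wd(c,d,u,v):
    T=np.array(c["T"]);x=u-c["cx"];y=v-c["cy"];r=np.hypot(x,y);th=r/c["fx"];D=np.median(d[int(v)-2:int(v)+3,int(u)-2:int(u)+3])
    k=np.array([np.tan(th)*x/r,-np.tan(th)*y/r,-1]);return T[:3,3]+D*(T[:3,:3]@k)
for f,(x,y),x0,(fx,fy),(bx,by) in[("w2",(480,180),200,(390,130),(20,500)),("w4",(320,330),160,(410,250),(600,150)),("w5",(320,330),160,(400,250),(600,150))]:
    c,p,d=pickle.load(open(f+".pkl","rb"));y0=60 if f=="w2" else 20
    for a,b in((x,y),(fx,fy),(bx,by)):print(f,wd(c,d,x0+a/3,y0+b/3).round(4))
E
```

```text
w2 [ 0.571  -0.3758  0.1135]
w2 [ 0.5818 -0.3564  0.0883]
w2 [ 0.4441 -0.2155  0.0013]
w4 [ 0.5753 -0.425   0.1216]
w4 [ 0.5884 -0.438   0.0887]
w4 [ 0.6184 -0.4876  0.0008]
w5 [ 0.5755 -0.4255  0.1136]
w5 [ 0.5886 -0.4372  0.0887]
w5 [ 6.179e-01 -4.872e-01  6.000e-04]
```

Hub top is at 0.1136 m, so it is seated again (0.1216 lifted). Now turn clockwise.

```bash
python3 -m creep '[{"hand":0,"translation":[-0.41,-0.56,0],"delta_rot":[0,0,0]},{"hand":0,"translation":[-0.41,-0.56,0],"delta_rot":[0,0,0]},{"hand":0,"translation":[-0.31,-0.62,0],"delta_rot":[0,0,0]},{"hand":0,"translation":[-0.31,-0.62,0],"delta_rot":[0,0,0]},{"hand":0,"translation":[-0.2,-0.67,0],"delta_rot":[0,0,0]},{"hand":0,"translation":[-0.2,-0.67,0],"delta_rot":[0,0,0]},{"hand":0,"translation":[-0.08,-0.69,0],"delta_rot":[0,0,0]},{"hand":0,"translation":[-0.08,-0.69,0],"delta_rot":[0,0,0]}]' 40
```

```text
t: 8.05
tool_pos: [0.4919, -0.4006, 0.1331]
tool_rot: [3.139, -0.001, 0.001]
contact_force: [-3.8, -3.7, -0.0]
opening: 0.0236
```

```bash
python3 -m creep '[{"hand":0,"translation":[0.04,-0.69,0],"delta_rot":[0,0,0]},{"hand":0,"translation":[0.04,-0.69,0],"delta_rot":[0,0,0]},{"hand":0,"translation":[0.16,-0.68,0],"delta_rot":[0,0,0]},{"hand":0,"translation":[0.16,-0.68,0],"delta_rot":[0,0,0]},{"hand":0,"translation":[0,0,0],"delta_rot":[0,0,0]}]' 40
python3 - <<'E'
from h import *
o=ctrl.get_obs();print(np.round(o["tool_pos"],4),np.round(o["contact_force"],1))
import pickle
c=ctrl.calibration("wrist");p,d=ctrl.get_image("wrist");crop(p,200,20,440,200,3,"pics/w6.png");pickle.dump((c,p,d),open("w6.pkl","wb"))
E
```

```text
t: 8.68
tool_pos: [0.4963, -0.372, 0.1326]
tool_rot: [-3.142, 0.0, -0.001]
contact_force: [-4.5, -0.6, 2.1]
opening: 0.0231
[ 0.4963 -0.372   0.1326] [-4.5 -0.6  2.1]
```

View pics/w6.png

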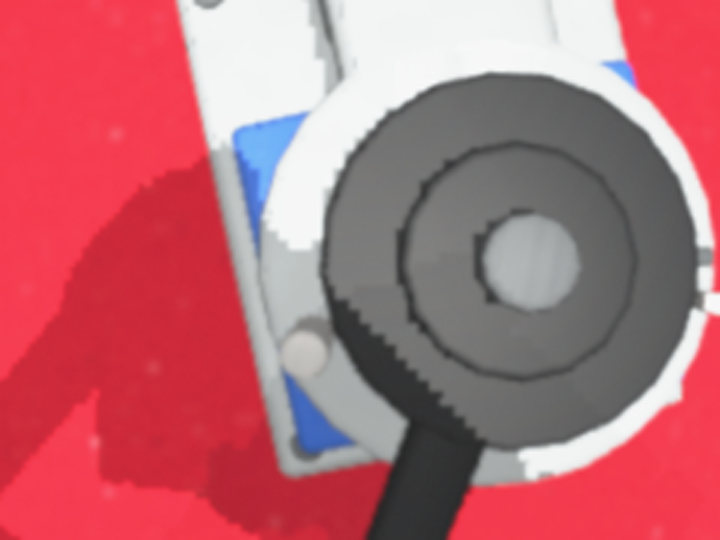

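Pointer (704,257) is closing on the index (712,302), with roughly 10–12° to go.

```bash
python3 -m creep '[{"hand":0,"translation":[0.25,-0.65,0],"delta_rot":[0,0,0]},{"hand":0,"translation":[0.3,-0.62,0],"delta_rot":[0,0,0]},{"hand":0,"translation":[0,0,0],"delta_rot":[0,0,0]}]' 40
python3 -m creep '[{"hand":0,"translation":[0.16,-0.3,0],"delta_rot":[0,0,0]},{"hand":0,"translation":[0,0,0],"delta_rot":[0,0,0]}]' 40
```

```text
t: 9.1
tool_pos: [0.5018, -0.3596, 0.1323]
tool_rot: [-3.142, 0.001, -0.001]
contact_force: [-6.3, 0.7, 3.6]
opening: 0.0229
t: 9.35
tool_pos: [0.5033, -0.357, 0.1323]
tool_rot: [3.141, -0.001, 0.001]
contact_force: [-4.3, 1.1, 4.7]
opening: 0.0231
```

```bash
cat > look.py <<'E'
from h import *
import pickle,sys
n=sys.argv[1]
o=ctrl.get_obs();print(np.round(o["tool_pos"],4),np.round(o["contact_force"],1),o["t"])
c=ctrl.calibration("wrist");p,d=ctrl.get_image("wrist");crop(p,200,20,440,200,3,f"pics/{n}.png");pickle.dump((c,p,d),open(n+".pkl","wb"))
def wd(u,v):
    T=np.array(c["T"]);x=u-c["cx"];y=v-c["cy"];r=np.hypot(x,y);th=r/c["fx"];D=np.median(d[int(v)-2:int(v)+3,int(u)-2:int(u)+3])
    k=np.array([np.tan(th)*x/r,-np.tan(th)*y/r,-1]);return T[:3,3]+D*(T[:3,:3]@k)
print("hub",wd(200+650/3,20+250/3).round(4))
E
python3 look.py w7
```

```text
[ 0.5033 -0.357   0.1323] [-4.3  1.1  4.7] 9.35
hub [ 0.5812 -0.4049  0.1185]
```

View pics/w7.png

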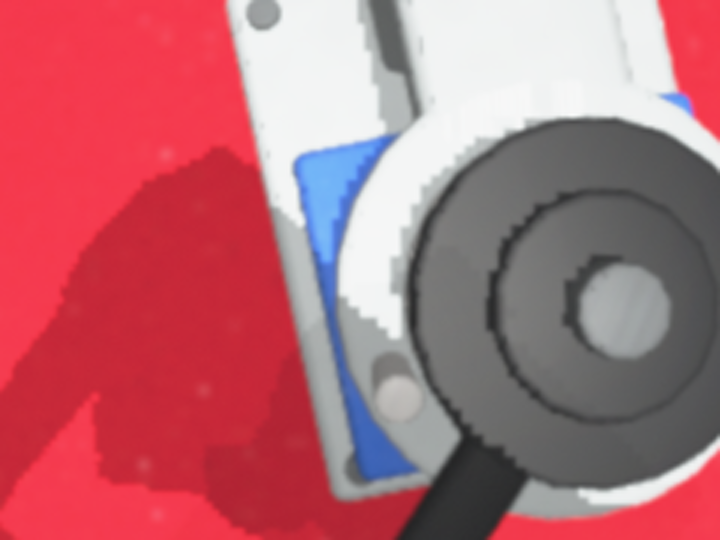

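```bash
python3 - <<'E'
from h import *
import pickle
def wd(c,d,u,v):
    T=np.array(c["T"]);x=u-c["cx"];y=v-c["cy"];r=np.hypot(x,y);th=r/c["fx"];D=np.median(d[int(v)-1:int(v)+2,int(u)-1:int(u)+2])
    k=np.array([np.tan(th)*x/r,-np.tan(th)*y/r,-1]);return T[:3,3]+D*(T[:3,:3]@k)
for f,pts in (("w6",[(365,230),(600,100),(450,250)]),("w7",[(450,290),(600,155),(540,300)]),("w2",[(470,190),(573,70),(530,170)])):
    c,p,d=pickle.load(open(f+".pkl","rb"))
    for x,y in pts: print(f,wd(c,d,200+x/3,(60 if f=="w2" else 20)+y/3).round(4))
c,p,d=pickle.load(open("w7.pkl","rb"));crop(p,370,40,500,200,5,"pics/w7c.png")
E
```

```text
w6 [ 0.576  -0.3733  0.1138]
w6 [ 0.5994 -0.4123  0.1139]
w6 [ 0.5728 -0.3868  0.1189]
w7 [ 0.5731 -0.3724  0.1138]
w7 [ 0.5969 -0.3973  0.1138]
w7 [ 0.5721 -0.3866  0.1183]
w2 [ 0.5687 -0.3736  0.1138]
w2 [ 0.5967 -0.3966  0.1138]
w2 [ 0.5738 -0.3862  0.1189]
```

View pics/w7c.png

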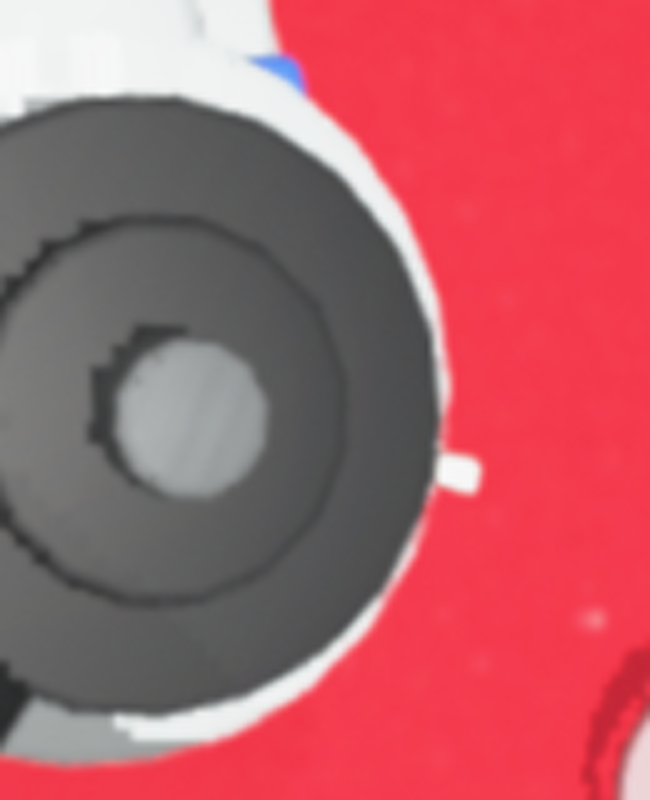

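Still seated (rim 0.1138 m), and the pointer is hidden beside the index. I'll push on until the stop is felt.

```bash
python3 -m creep '[{"hand":0,"translation":[0.16,-0.27,0],"delta_rot":[0,0,0]},{"hand":0,"translation":[0,0,0],"delta_rot":[0,0,0]},{"hand":0,"translation":[0,0,0],"delta_rot":[0,0,0]}]' 40
python3 -m creep '[{"hand":0,"translation":[0.16,-0.26,0],"delta_rot":[0,0,0]},{"hand":0,"translation":[0,0,0],"delta_rot":[0,0,0]},{"hand":0,"translation":[0,0,0],"delta_rot":[0,0,0]}]' 40
```

```text
t: 9.78
tool_pos: [0.5043, -0.3554, 0.1324]
tool_rot: [3.139, -0.001, -0.001]
contact_force: [-5.6, -2.9, 4.9]
opening: 0.0227
t: 10.15
tool_pos: [0.505, -0.3544, 0.1325]
tool_rot: [3.136, -0.002, -0.003]
contact_force: [-9.3, -5.7, 3.2]
opening: 0.0231
```

```bash
python3 -m creep '[{"hand":0,"translation":[0.16,-0.26,0],"delta_rot":[0,0,0]},{"hand":0,"translation":[0,0,0],"delta_rot":[0,0,0]},{"hand":0,"translation":[0,0,0],"delta_rot":[0,0,0]}]' 40
python3 look.py w8; python3 - <<'E'
from h import *
import pickle
c,p,d=pickle.load(open("w8.pkl","rb"));crop(p,270,40,470,220,4,"pics/w8c.png")
E
```

```text
t: 10.52
tool_pos: [0.5058, -0.3533, 0.1325]
tool_rot: [3.133, -0.002, -0.006]
contact_force: [-11.6, -12.7, 2.2]
opening: 0.0227
[ 0.5058 -0.3533  0.1325] [-11.6 -12.7   2.2] 10.525
hub [ 0.5836 -0.4015  0.1187]
```

View pics/w8c.png

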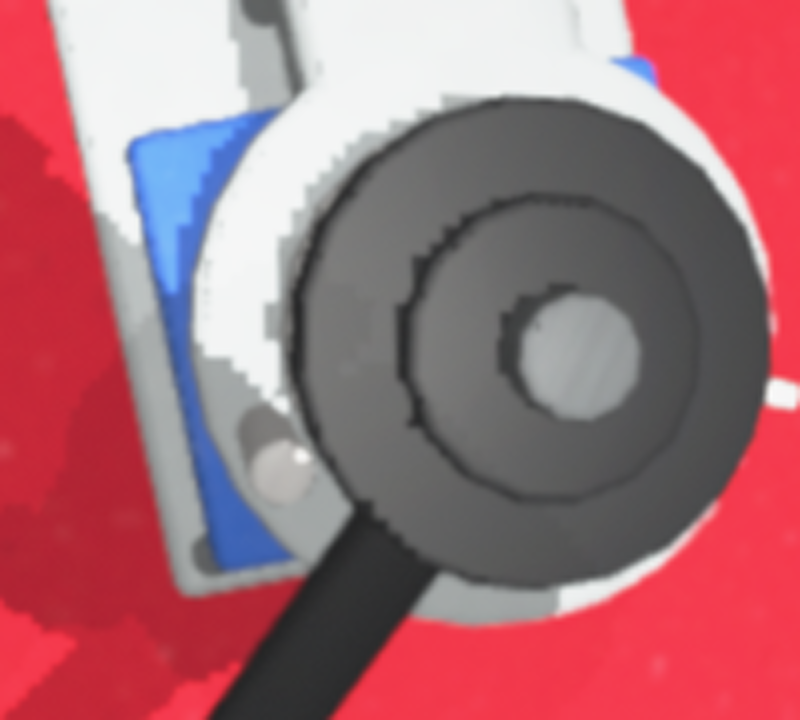

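Tangential force is now ~17 N with hardly any movement, and the lever is well clear of the pin, so this is the hard stop. Ease off, open and rise.

```bash
python3 -m creep '[{"hand":0,"translation":[-0.2,0.35,0],"delta_rot":[0,0,0]},{"hand":0,"translation":[0,0,0],"delta_rot":[0,0,0]},{"hand":0.6,"translation":[0,0,0],"delta_rot":[0,0,0]},{"hand":0.6,"translation":[0,0,0],"delta_rot":[0,0,0]},{"hand":0.6,"translation":[0,0,0],"delta_rot":[0,0,0]},{"hand":0.6,"translation":[0,0,0],"delta_rot":[0,0,0]}]' 40
python3 -m creep '[{"hand":0.6,"translation":[0,0,-1.5],"delta_rot":[0,0,0]},{"hand":0.6,"translation":[0,0,-2],"delta_rot":[0,0,0]},{"hand":0.6,"translation":[0,0,-2.5],"delta_rot":[0,0,0]},{"hand":0.6,"translation":[0,0,-2],"delta_rot":[0,0,0]},{"hand":0.6,"translation":[-1,0,-2],"delta_rot":[0,0,0]},{"hand":0.6,"translation":[0,0,0],"delta_rot":[0,0,0]}]'
python3 look.py w9; python3 - <<'E'
from h import *
import pickle
c,p,d=pickle.load(open("w9.pkl","rb"));crop(p,290,40,430,190,5,"pics/w9c.png")
E
```

```text
t: 11.32
tool_pos: [0.5061, -0.352, 0.1312]
tool_rot: [-3.141, 0.0, -0.001]
contact_force: [0.3, -0.2, 0.2]
opening: 0.051
t: 12.08
tool_pos: [0.496, -0.3531, 0.2343]
tool_rot: [3.139, -0.002, 0.005]
contact_force: [-0.5, -0.3, -0.1]
opening: 0.0512
[ 0.496  -0.3531  0.2343] [-0.5 -0.3 -0.1] 12.075
hub [ 0.5761 -0.4727  0.0011]
```

View pics/w9c.png

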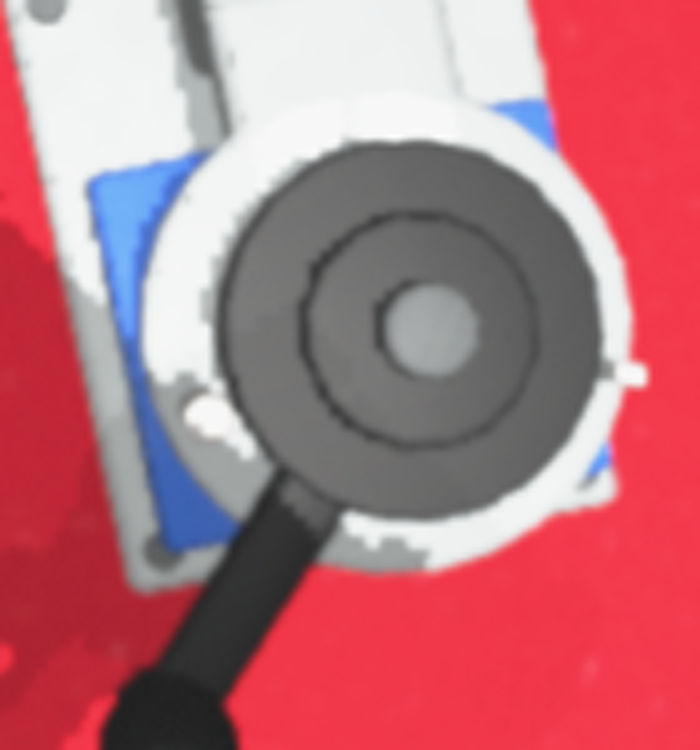

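The dark pointer tip at (607,368) meets the index at (630,375). I'll move the camera to the index side for a clearer check.

```bash
python3 -m creep '[{"hand":0.6,"translation":[-1,3,-1],"delta_rot":[0,0,0]},{"hand":0.6,"translation":[-1,3,0],"delta_rot":[0,0,0]},{"hand":0.6,"translation":[-1,3,0],"delta_rot":[0,0,0]},{"hand":0.6,"translation":[-1,3,0],"delta_rot":[0,0,0]},{"hand":0.6,"translation":[0,0,0],"delta_rot":[0,0,0]}]'
python3 look.py w10; python3 - <<'E'
from h import *
import pickle
c,p,d=pickle.load(open("w10.pkl","rb"));crop(p,190,40,330,190,5,"pics/w10c.png")
p,d=ctrl.get_image("scene");crop(p,180,140,440,280,3,"pics/s10.png")
E
```

```text
t: 12.75
tool_pos: [0.4544, -0.4733, 0.2393]
tool_rot: [-3.139, 0.005, 0.003]
contact_force: [-0.6, 0.6, -0.2]
opening: 0.0511
[ 0.4544 -0.4733  0.2393] [-0.6  0.6 -0.2] 12.75
hub [ 0.533  -0.5933  0.0006]
```

View pics/w10c.png

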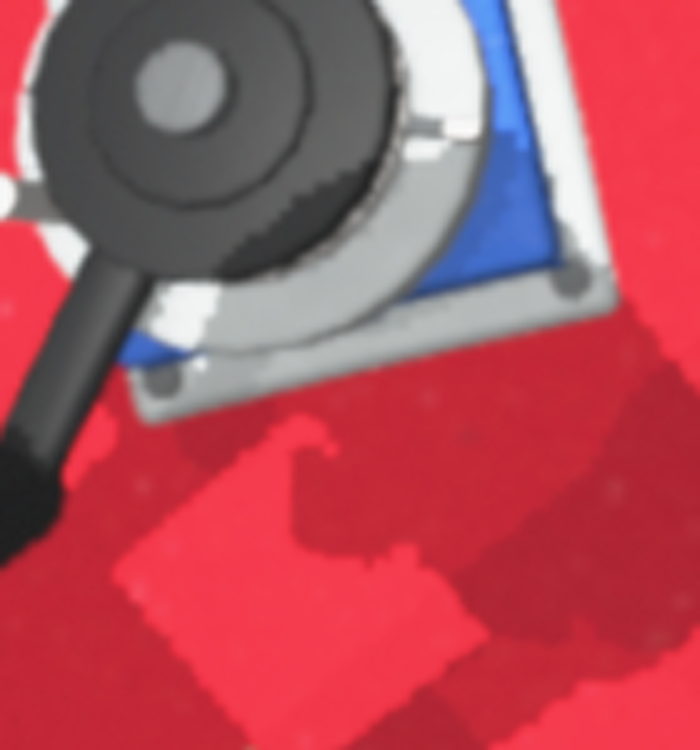

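View pics/s10.png

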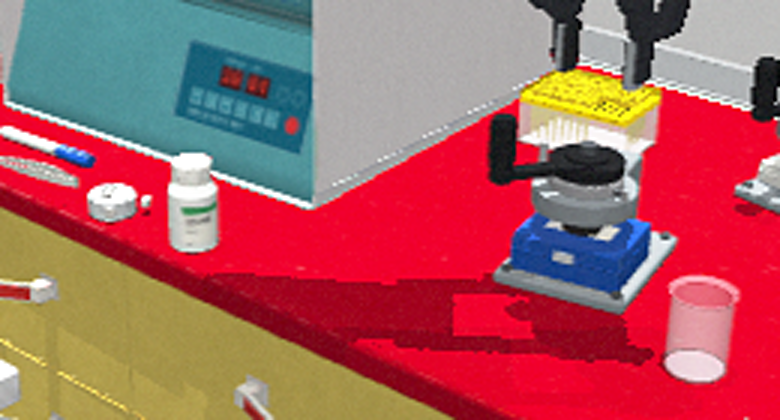

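Pointer (428,127) lies in line with the index (460,127). The bottle, counter and beaker are where they were. Last, the seat height.

```bash
python3 - <<'E'
from h import *
import pickle
def wd(c,d,u,v):
    T=np.array(c["T"]);x=u-c["cx"];y=v-c["cy"];r=np.hypot(x,y);th=r/c["fx"];D=np.median(d[int(v)-1:int(v)+2,int(u)-1:int(u)+2])
    k=np.array([np.tan(th)*x/r,-np.tan(th)*y/r,-1]);return T[:3,3]+D*(T[:3,:3]@k)
c,p,d=pickle.load(open("w10.pkl","rb"))
for x,y in((350,100),(60,100)):print(wd(c,d,190+x/5,40+y/5).round(4))
for n,a in(("w9",(416,330)),("w10",None)):
    pass
c,p,d=pickle.load(open("w9.pkl","rb"))
H=w_at_z(c,290+410/5,40+331/5,.1135);I=w_at_z(c,290+632/5,40+375/5,.089);Q=w_at_z(c,290+607/5,40+369/5,.089)
f=lambda P:np.degrees(np.arctan2(*(P-H)[1::-1]));print(H,f(I),f(Q))
E
python3 -c "
from station import ctrl
print(ctrl.finish_job())"
```

```text
[ 0.5684 -0.4244  0.1135]
[ 0.5728 -0.3726  0.1136]
[ 0.57074342 -0.39745113  0.1135    ] -97.90363654129517 -97.66262369023639
the job is handed in; nothing more can be done
None
```

I finished the job and handed it in at about 12.8 s of the 51 s allowed; the near clamp's screw is fully tight and its lever is seated.

- **Swing back:** I gripped the knob from above and lifted the lever about 8 mm off the serrations. I then swung it back about 80° counter-clockwise (four teeth). The screw did not turn during this, and the lever dropped back into the serrations (hub top at 113.6 mm; nominal 113.5 mm).
- **Tightening:** I turned it clockwise until it met a hard stop, with about 17 N at the knob and almost no further movement. The lever was still well clear of the stop pin.
- **Last checks:** After I let go and backed away, the screw's pointer was within about 0.3° of the steel index. The hub top was at 113.5 mm, and the robot was touching nothing (contact force near zero).
- **Things near by:** The bottle, tally counter and beaker look unmoved in the last scene picture; I judged that by eye and did not measure them again.
- **Disagreements:**
  - The top and wrist cameras disagreed by about 4–5 mm in x on where the knob and screw axis were. I worked from the wrist camera's value, and side forces in the swing stayed below 8 N.
  - The stop was felt about 6° later than I had predicted. I put this down to play and give in the grip, and the pointer's position confirms the screw is tight.

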